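Uncap the tall zoom lens

TASK

Take the front cap off the tall standing zoom lens: squeeze its two orange tabs together so that it unclips, and lift it straight off. Set the cap down gently, tabs up, in the empty half of the white ceramic dish, and let go. Leave the zoom lens standing where it is and do not disturb the short lens.

Things in the scene. Friction and masses are not known exactly. Their poses are not given: they have to be found in the camera images.
- front_cap: Black snap-in cap with two orange tabs, 60 g. Origin: underside centre of its plug (62 wide, z 0-12 mm); z up. Flange 76 wide, z 12-16, rests on the lens rim. Tabs stand on the flange, z 16-36, one at +y, one at -y, 20 wide along x, outer faces 52 apart. Each slides inward along y up to 6 mm to a stop (faces 40 apart), spring 4 to 7 N; the cap unclips when both are 4 mm in; squeeze with 15-25 N.
- zoom_lens: Tall black zoom lens, loose, standing mouth up: 120 mm high, 83 mm across at the top, about 0.85 kg. Origin: centre of its underside, z up its axis. The cap is centred in its mouth, its origin 108 mm up, same yaw; hooks on the tabs catch under the inner lip. With the tabs kept pressed the cap lifts straight out by them, clear after 15 mm of rise.
- dish_empty (a point): Centre of the inner floor of the empty half of a white ceramic dish fixed on the table; 6 mm above the table, z up. Dish 250 (its x) by 130 (its y) by 22 mm high; rim 16 mm above this point. A cross wall parts it; the empty half is 116 by 118 mm inside, the half towards +x holds small spare caps. The cap lies flat here on its plug.
- prime_lens: Bystander: short black lens with a thin red ring and a plain flat cap without tabs, loose, standing upright: 76 mm high, 74 mm across, 0.45 kg. Origin: centre of its underside, z up.
Things that resemble listed ones, but are neither listed nor needed, are in the scene too. Leave any pink or purple look-alike of the front_cap alone.

How it is judged:
By the outcome, as a careful person would: the job done as asked, in the order asked, and still so for the second after the job is handed in, with the robot touching nothing.
It also fails if it takes over 42 s, if anything falls off the work surface, if the arm or the gripper's body presses on something with over 40 N, if the wrist force passes 120 N, or if a joint passes its speed limit or range.

ROBOT

A 6-joint arm with a two-finger parallel gripper is mounted at the origin on the work surface. World frame = base frame: x ahead of the robot, y to its left, z up, the work surface at z = 0. Lengths are in m, angles in rad, forces in N, time in s.
With the tool pointing down it reaches from about 0.325 to 0.875 m from the base axis. Payload 4.4 kg.
Tool frame: the origin (TCP) lies midway between the tips of the shut fingers; the grasp point (between the pads) lies 19 mm behind it; z points along the fingers, y is the line along which they close (so a half turn about z gives the same grasp; the last joint's range is limited). The gripper opens to 85 mm and grips with 20 to 120 N. Pads are 22 mm wide; open, the fingers measure 114 mm over their backs; the gripper's body (76 mm by 85 mm) begins 54 mm behind the grasp point. The pads swing forward as they close: fully open they stand 13 mm farther back than shut.
Start: joints at [-1.492, 0.207, 1.542, -0, 1.393, -0.15], TCP at [0.13, -0.56, 0.203] pointing down, gripper open.
Joint ranges: [-2.73, 2.73], [-0.86, 2.22], [0.23, 2.46], [-1.11, 4.25], [0.08, 2.63], [-2.82, 2.82]. Speed limits (rad/s): [2.79, 2.79, 3.14, 3.14, 3.14, 3.14].

INTERFACE

Orientations are given as a unit quaternion [w, x, y, z].
In Python, from bench import arm gives the robot as it stands.
- The arm moves only by the tool carry_out, never from a script. Its argument "series" is a list of rows, each a list of 3 entries, a list of its own where there are three numbers: the shift along the tool's x, y, z in mm, then the turn about the tool's z in degrees, then the opening in per cent of the stroke, from 0 (shut) to 100 (fully open). In form: [[[x, y, z], twist, fingers], ...]. A call has 1 to 10 rows; each row is the pose to reach, as a shift and turn from the pose commanded when the call began, along the tool's axes at that moment; what a row does not reach only later rows make up. A row lasts 1/12 s, in which the tool goes at most 41.7 mm and 7.16 degrees, less where a joint would pass 70% of its speed; a pose out of reach is approached as far as the arm can. A call with a gripper value outside its range is refused whole. The fingers move at their own pace and stop on an object; "newtons" is the grip in N (left out, the last holds). Time passes only in rows, so rows that repeat a pose let the fingers close. It gives the time, the measured TCP pose, the force, the opening and the grip force at its end, in the units of the state.
- arm.read_state(): the state, without advancing time (a new reading comes with each control period).
- arm.capture(name): name is "side" or "top" or "wrist"; returns (picture, depth): 400x640x3 uint8, red, green, blue; 400x640 float32, m along the optical axis (not along the pixel's ray), 0 where there is no reading.
- arm.calibration(name): a dict with "fovy" (degrees; the focal length in pixels is half the picture's height over the tangent of half this angle, whatever the lens; pixels are square), "cx", "cy" (the principal point, pixels), "rvec" (rotation vector, rad) and "tvec" (3), from world to camera coordinates, as OpenCV has them; the wrist camera has in their place "mount" (4x4, takes a point from camera to tool coordinates, whose origin is the TCP and whose axes are the flange's). Camera axes: x right, y down, z forward; pixel columns grow to the right and rows downward; lengths in m; the calibration is good to about 2 mm. The wrist camera is an equidistant fisheye: a pixel r from the principal point sees the ray r / f radians off the axis. A picture is of the moment at which its call begins: read the wrist's pose just before it. calibration takes no time and is no camera call.
- arm.job_done(): hands the job in; it is judged then, once.
The state is a dict: "time": time; "joints": joint angles; "qvel": joint speeds; "joint_torque": joint torques, N m; "tool_pos": TCP position; "ee_rot": TCP orientation; "wrist_force": force on the tool from outside, world axes, zero at the start; "wrist_torque": the same for the moment, N m; "finger_gap": opening from 0.0 (shut) to 1.0 (fully open); "finger_force": force on a finger pad.
Only numpy, scipy, OpenCV 4.12 (cv2) and the standard library are available. Lean on these libraries where they do the work, as an engineer would, in place of code of your own. Each camera call takes 0.05 s, during which the arm holds its last target. There are 200 camera calls.

## Working session

There is one attempt and no reset: what is moved stays moved. The work goes in short steps, Python scripts to look and compute and a tool call to move; the robot and the scene stay as the last step left them, time stands still between calls to the robot, and variables do not carry over. Pictures are saved under pics/ and viewed, at most 10 in all, crops included, and the job is handed in when it is done.

Besides the shell and the picture viewer there is one more tool, called after "Call:" as name(argument=value, ...) on one line, values as JSON. carry_out: Moves the arm, as the interface text tells. Its arguments: {"type":"object","properties":{"series":{"type":"array","items":{"type":"array"}},"newtons":{"type":"number"}},"required":["series"]}

```bash
mkdir -p pics; cat > h.py <<'E'
import numpy as np, cv2
from bench import arm
def K(c,shape=(400,640)):
    f=shape[0]/2/np.tan(np.radians(c["fovy"])/2); return f
def world(name,pix,depth=None,z=None,c=None):
    """pix (N,2) -> world points by depth or on plane z (fixed cams)"""
    c=c or arm.calibration(name); f=K(c); R,_=cv2.Rodrigues(np.array(c["rvec"],float)); t=np.array(c["tvec"],float).ravel()
    p=np.atleast_2d(pix).astype(float)
    d=np.c_[(p[:,0]-c["cx"])/f,(p[:,1]-c["cy"])/f,np.ones(len(p))]@R
    o=-R.T@t
    s=np.asarray(depth,float).reshape(-1) if depth is not None else (z-o[2])/d[:,2]
    return o+d*s[:,None]
E
python3 - <<'E'
from h import *
for n in ("top","side"):
    im,d=arm.capture(n); cv2.imwrite(f"pics/{n}.png",im[:,:,::-1]); np.savez(f"{n}.npz",im=im,d=d)
    print(n,arm.calibration(n))
print(arm.read_state())
E
```

```text
top {'fovy': 51.28609239743556, 'cx': 318.64057462772365, 'cy': 200.3475838369035, 'rvec': array([ 2.17580086, -2.13373064,  0.12877815]), 'tvec': array([-0.01102174,  0.62077966,  0.87305566])}
side {'fovy': 55.01036066166361, 'cx': 324.78734793733753, 'cy': 195.51832141226618, 'rvec': array([ 0.44184985, -2.83656351,  0.96822972]), 'tvec': array([0.57307215, 0.19231163, 0.67175791])}
{'time': 0.1, 'joints': array([-1.49251119e+00,  2.07381532e-01,  1.54280067e+00,  2.45303233e-05,
        1.39349281e+00, -1.50483378e-01]), 'qvel': array([ 0.00126577, -0.0024715 , -0.00270778, -0.00105776,  0.00085921,
        0.0007446 ]), 'joint_torque': array([-7.64376309e-04, -3.84094012e+01, -2.92547786e+01, -1.66432933e-04,
        4.88994076e-03, -5.23514544e-06]), 'tool_pos': array([ 0.13034609, -0.55927945,  0.20202033]), 'ee_rot': array([-1.04006539e-03,  9.93464960e-01,  1.14132769e-01,  4.96402510e-05]), 'wrist_force': array([0.20359073, 0.25061037, 0.16728141]), 'wrist_torque': array([ 0.00616908, -0.027839  , -0.02731596]), 'finger_force': 0.0, 'finger_gap': 1.0009042497755254}
```

View pics/top.png

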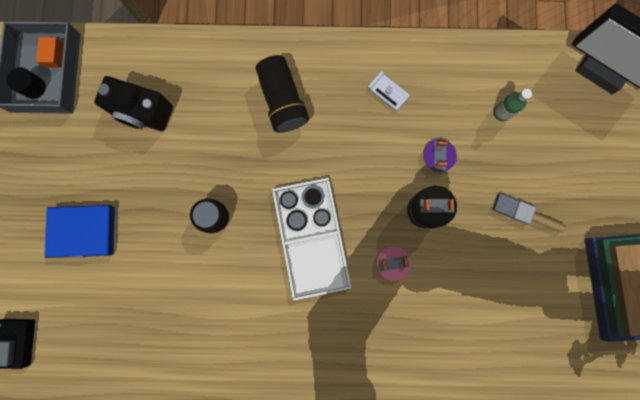

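View pics/side.png

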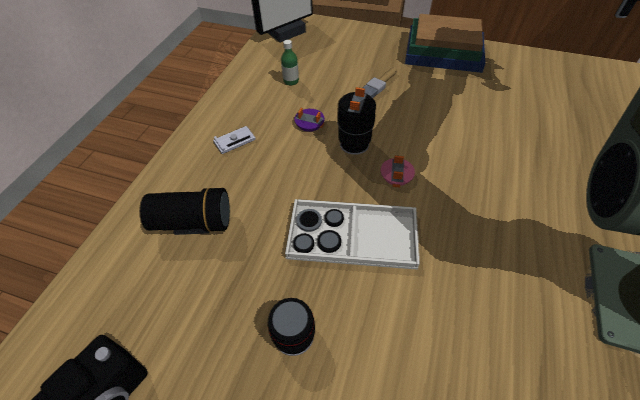

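Top view: the candidates with tabs are purple (440,154), pink (394,264) and the black lens with orange tabs at about (423,204)/(453,204). Only the last stands tall and black, so it fits the description. The lens lying at (282,93) and the short one at (209,215) have no tabs. The dish's empty half is at about (317,266).

```bash
python3 - <<'E'
from h import *
for n,box in (("top",(400,180,465,235)),("side",(330,80,385,160))):
    D=np.load(n+".npz"); im,d=D["im"],D["d"]; x0,y0,x1,y1=box
    hsv=cv2.cvtColor(im,cv2.COLOR_RGB2HSV)
    m=cv2.inRange(hsv,(3,130,110),(18,255,255)); mm=np.zeros_like(m); mm[y0:y1,x0:x1]=m[y0:y1,x0:x1]
    k,l,st,ce=cv2.connectedComponentsWithStats(mm)
    for i in range(1,k):
        if st[i,4]<6: continue
        v,u=np.where(l==i); w=world(n,np.c_[u,v],d[v,u]); print(n,ce[i].round(1),st[i,4],"med",np.median(w,0).round(4),"max z",np.percentile(w[:,2],95).round(4))
        t=w[w[:,2]>np.percentile(w[:,2],90)-0.004]; print("   top part",t.mean(0).round(4),len(t), "rect",cv2.minAreaRect((t[:,:2]*1000).astype(np.float32)))
    v,u=np.mgrid[y0:y1,x0:x1].reshape(2,-1); w=world(n,np.c_[u,v],d[v,u]); s=w[(w[:,2]>.116)&(w[:,2]<.13)]
    c,r=cv2.minEnclosingCircle((s[:,:2]*1000).astype(np.float32)); print(n,"rim pts",len(s),c,r,"maxz",w[:,2].max())
# dish: white mask in top
D=np.load("top.npz"); im,d=D["im"],D["d"]; hsv=cv2.cvtColor(im,cv2.COLOR_RGB2HSV)
m=np.zeros((400,640),np.uint8); m[170:305,265:360]=cv2.inRange(hsv,(0,0,150),(180,50,255))[170:305,265:360]
m=cv2.morphologyEx(m,cv2.MORPH_OPEN,np.ones((3,3)))
v,u=np.where(m>0); w=world("top",np.c_[u,v],z=0.022)
print("dish",cv2.minAreaRect((w[:,:2]*1000).astype(np.float32)), cv2.boxPoints(cv2.minAreaRect((w[:,:2]*1000).astype(np.float32))).round(0).tolist())
print("floor", world("top",[[317,266]],d[266,317]), world("top",[[300,190]],z=.02))
c=arm.calibration("wrist"); print(c)
im=D["im"]; cv2.imwrite("pics/crop.png",cv2.resize(im[130:290,370:480,::-1],None,fx=5,fy=3.7*1,interpolation=cv2.INTER_CUBIC))
E
```

```text
top [427.  204.2] 30 med [ 0.6045 -0.2086  0.1443] max z 0.1463
   top part [ 0.6039 -0.2086  0.1445] 29 rect ((603.5912475585938, -208.6274871826172), (4.348516464233398, 17.50857162475586), 89.16178894042969)
top [451.8 204.3] 29 med [ 0.6057 -0.2564  0.1435] max z 0.1478
   top part [ 0.5981 -0.2389  0.1986] 15 rect ((553.4307861328125, -133.43209838867188), (15.266143798828125, 273.01019287109375), 22.67707061767578)
top rim pts 1256 (604.3673706054688, -231.86767578125) 41.580692291259766 maxz 0.9432851427139326
side [358.7  88.3] 22 med [ 0.6111 -0.2557  0.1423] max z 0.1444
   top part [ 0.6052 -0.2547  0.143 ] 15 rect ((604.4598388671875, -255.51673889160156), (7.41239070892334, 18.831884384155273), 89.04679870605469)
side [354.5 101.7] 15 med [ 0.6046 -0.209   0.1425] max z 0.1439
   top part [ 0.6033 -0.2086  0.1428] 14 rect ((603.1943359375, -208.5784149169922), (18.580366134643555, 5.697413444519043), 16.265331268310547)
side rim pts 706 (604.1713256835938, -230.76918029785156) 42.42416763305664 maxz 0.6553053999646333
dish ((539.8153076171875, 17.436050415039062), (250.29241943359375, 129.9479217529297), 12.511402130126953) [[404.0, 54.0], [432.0, -73.0], [676.0, -19.0], [648.0, 108.0]]
floor [[0.47782816 0.0020377  0.00682609]] [[0.6457618 0.0434377 0.02     ]]
{'fovy': 65.70646984690485, 'cx': 319.7239320197797, 'cy': 198.3231485996499, 'mount': array([[-5.99846363e-04, -9.45568209e-01, -3.25423421e-01,
         8.46701173e-02],
       [ 9.99999729e-01, -7.06082890e-04,  2.08354189e-04,
         8.49694186e-04],
       [-4.26789007e-04, -3.25423208e-01,  9.45568376e-01,
        -1.70191916e-01],
       [ 0.00000000e+00,  0.00000000e+00,  0.00000000e+00,
         1.00000000e+00]])}
```

View pics/crop.png

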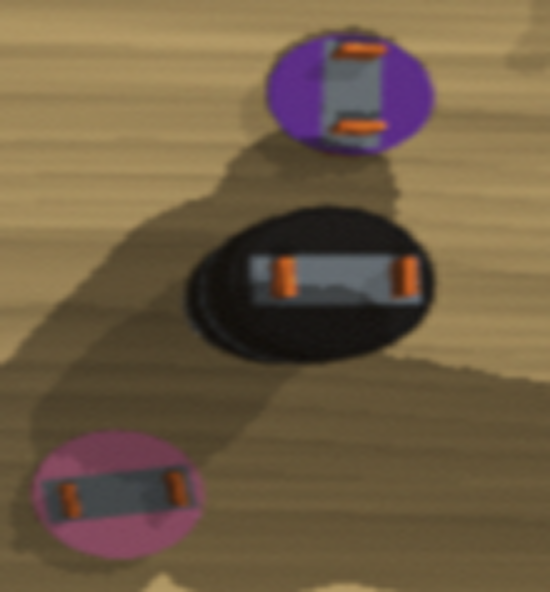

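The crop confirms it: the black flange with orange tabs, at (285,275) and (405,275) in the crop, sits on the tall lens. Tab tops measure z≈0.144 with the tabs about 47 mm between centres and rim radius 41.6 mm, all as specified. The dish measures 250x130.

```bash
cat >> h.py <<'E'
from scipy.spatial.transform import Rotation as Ro
def toolR(s=None):
    s=s or arm.read_state(); q=s["ee_rot"]; return Ro.from_quat([q[1],q[2],q[3],q[0]]).as_matrix(), np.array(s["tool_pos"])
def goto(p,yaw=None):
    """tool shift mm and twist deg to bring TCP to p with tool y along cap y of yaw (deg)"""
    R,t=toolR(); sh=R.T@(np.array(p)-t)*1000
    a=np.degrees(np.arctan2(R[1,0],R[0,0])); tw=None if yaw is None else ((a-yaw+90)%180)-90
    print("shift",sh.round(1),"twist",tw,"tool x yaw",round(a,2),"tcp",t.round(4),"tilt",np.degrees(np.arccos(-R[2,2])).round(2))
E
python3 -c "
from h import *
goto([.6042,-.2319,.22],1.5)"
```

```text
shift [ 535.8 -211.4  -17.4] twist 11.607201418782523 tool x yaw 13.11 tcp [ 0.1303 -0.5593  0.202 ] tilt 0.12
```

Call:
carry_out(series=[[[20, -8, -4], 2, 100], [[60, -24, -17], 6, 100], [[97, -38, -17], 11.6, 100], [[135, -53, -17], 11.6, 100], [[173, -68, -17], 11.6, 100], [[211, -83, -17], 11.6, 100], [[249, -98, -17], 11.6, 100], [[287, -113, -17], 11.6, 100], [[325, -128, -17], 11.6, 100], [[363, -143, -17], 11.6, 100]], newtons=20)

```text
time: 0.93
tool_pos: [0.4527, -0.3367, 0.2196]
ee_rot: [-0.0, 1.0, 0.013, -0.0]
wrist_force: [0.3, -0.7, -0.1]
finger_gap: 1.001
finger_force: 0.0
```

```bash
python3 -c "
from h import *
goto([.6042,-.2319,.22],1.5)"
```

```text
shift [ 154.2 -100.7   -0.4] twist 0.012785424446875027 tool x yaw 1.51 tcp [ 0.4527 -0.3367  0.2196] tilt 0.04
```

Call:
carry_out(series=[[[30, -20, 0], 0, 100], [[64, -42, 0], 0, 100], [[98, -64, 0], 0, 100], [[130, -85, 0], 0, 100], [[150, -98, 0], 0, 100], [[155, -101, 0], 0, 100], [[155, -101, 0], 0, 100], [[155, -101, 0], 0, 100]])

```text
time: 1.6
tool_pos: [0.603, -0.2336, 0.2193]
ee_rot: [-0.0, 1.0, 0.013, -0.001]
wrist_force: [-0.6, -0.7, 0.5]
finger_gap: 1.0
finger_force: 0.0
```

```bash
python3 - <<'E'
from h import *
R,t=toolR(); im,d=arm.capture("wrist"); c=arm.calibration("wrist"); f=K(c); M=c["mount"]
cv2.imwrite("pics/w1.png",im[:,:,::-1])
hsv=cv2.cvtColor(im,cv2.COLOR_RGB2HSV); m=cv2.inRange(hsv,(3,130,110),(18,255,255))
k,l,st,ce=cv2.connectedComponentsWithStats(m)
def cast(p,z):
    p=np.atleast_2d(p).astype(float)-[c["cx"],c["cy"]]; r=np.hypot(*p.T)+1e-9; th=r/f
    ray=np.c_[p/r[:,None]*np.sin(th)[:,None],np.cos(th)]@M[:3,:3].T@R.T; o=R@M[:3,3]+t
    return o+ray*((z-o[2])/ray[:,2])[:,None]
for i in range(1,k):
    if st[i,4]<60: continue
    v,u=np.where(l==i); p=np.c_[u,v][np.argsort(v)]
    w=cast(p,.144); w=w[:,:2]*1000
    print(st[i],ce[i].round(1),"depth",np.median(d[v,u]).round(3),"rect@.144",cv2.minAreaRect(w.astype(np.float32)),"min",w.min(0).round(1),"max",w.max(0).round(1))
goto([.6042,-.2319,.22],1.5)
E
```

```text
[287 185   5  21  93] [289.3 194.4] depth 0.259 rect@.144 ((605.39501953125, -208.47634887695312), (3.3687751293182373, 17.758907318115234), 89.79651641845703) min [ 596.5 -210.2] max [ 614.3 -206.8]
[342 184   7  23 133] [345.1 195.3] depth 0.26 rect@.144 ((606.5572509765625, -255.3941192626953), (19.479812622070312, 5.095305442810059), 2.880847454071045) min [ 596.8 -258.3] max [ 616.3 -253. ]
[547 363  10  16  85] [551.9 370. ] depth 1.141 rect@.144 ((306.7149658203125, -634.0742797851562), (50.61277770996094, 16.302045822143555), 43.067562103271484) min [ 282.7 -647.7] max [ 329.4 -612.7]
shift [ 1.6 -2.2 -0.4] twist -0.04186558947694152 tool x yaw 1.46 tcp [ 0.6026 -0.2341  0.2196] tilt 0.09
```

View pics/w1.png

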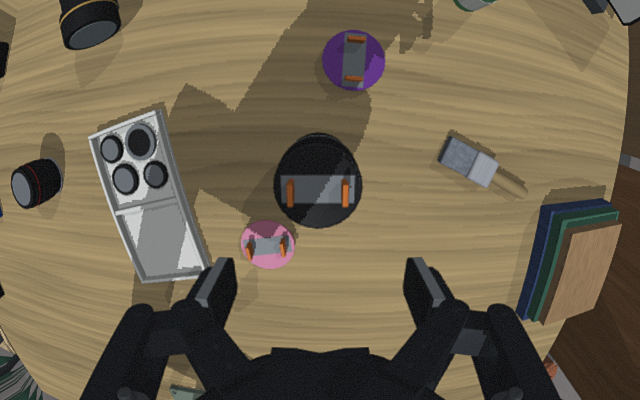

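The wrist view agrees: tabs at pixels (289,194) and (345,195) put the cap centre near (0.6045, -0.232) with yaw about 1.5°. Next I descend.

Call:
carry_out(series=[[[1.7, -2, 20], 0, 100], [[1.7, -2, 45], 0, 100], [[1.7, -2, 65], 0, 100], [[1.7, -2, 80], 0, 75], [[1.7, -2, 84], 0, 70], [[1.7, -2, 87], 0, 68], [[1.7, -2, 90], 0, 66], [[1.7, -2, 92], 0, 66], [[1.7, -2, 92], 0, 66]])

```text
time: 2.4
tool_pos: [0.6058, -0.2319, 0.129]
ee_rot: [0.0, 1.0, 0.013, 0.001]
wrist_force: [-0.8, -0.4, -0.3]
finger_gap: 0.661
finger_force: 0.0
```

```bash
python3 - <<'E'
from h import *
im,d=arm.capture("wrist"); cv2.imwrite("pics/w2.png",cv2.resize(im[150:400,180:460,::-1],None,fx=2.2,fy=2.2))
goto([.6045,-.232,.1255],1.5); s=arm.read_state(); print(s["finger_gap"],s["wrist_force"])
E
```

```text
shift [-1.4  0.1  3.7] twist -0.005267976813186692 tool x yaw 1.49 tcp [ 0.6059 -0.2318  0.1292] tilt 0.1
0.6609540285104669 [0.71129525 0.25756868 0.15868165]
```

View pics/w2.png

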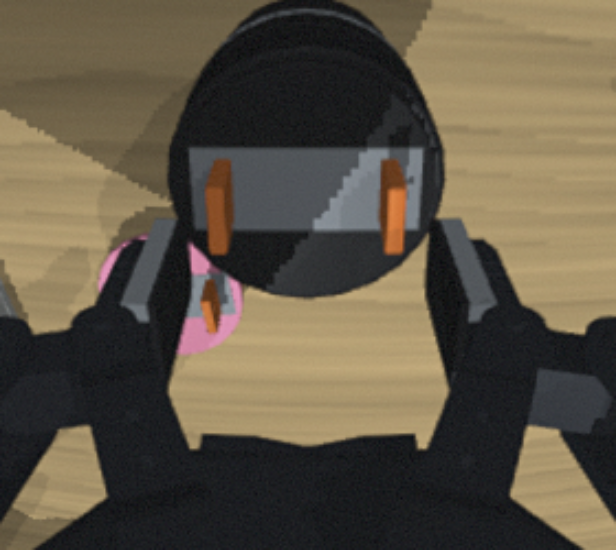

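```bash
cat >> h.py <<'E'
def wcloud(d,c):
    f=K(c); M=c["mount"]; v,u=np.mgrid[0:400,0:640]; p=np.stack([u-c["cx"],v-c["cy"]],-1); r=np.hypot(p[...,0],p[...,1])+1e-9; th=r/f
    xy=p/r[...,None]*np.tan(th)[...,None]; pc=np.concatenate([xy,np.ones_like(r)[...,None]],-1)*d[...,None]
    return pc@M[:3,:3].T+M[:3,3]   # tool frame
E
python3 - <<'E'
from h import *
R,t=toolR(); im,d=arm.capture("wrist"); c=arm.calibration("wrist"); P=wcloud(d,c)*1000
ok=(d>0)
for y0 in range(-70,70,4):
    s=ok&(P[...,1]>=y0)&(P[...,1]<y0+4)&(abs(P[...,0])<16)&(P[...,2]<30)&(P[...,2]>-60)
    if s.sum(): q=P[s]; print(y0,s.sum(),"zmax",np.percentile(q[:,2],97).round(1),"zmin",np.percentile(q[:,2],3).round(1),"x",np.percentile(q[:,0],[3,97]).round(1))
for v,u in ((252,254),(255,262),(260,248),(254,380),(285,250),(248,279),(248,362),(225,279),(225,362)): print((u,v),P[v,u].round(1),im[v,u])
E
```

```text
-42 241 zmax 11.0 zmin -58.8 x [-10.4   9.8]
-38 325 zmax 10.3 zmin -57.7 x [-12.1  14.7]
-34 493 zmax 6.5 zmin -58.5 x [-13.9  14.4]
-30 765 zmax 6.1 zmin -59.2 x [-9.8 13.6]
-26 332 zmax 6.4 zmin -15.1 x [-9.8 14.6]
-22 435 zmax 6.5 zmin -14.4 x [-13.7  14.9]
-18 287 zmax 6.8 zmin 4.2 x [-15.4  14.8]
-14 290 zmax 6.5 zmin 4.4 x [-14.9  15.3]
-10 290 zmax 6.5 zmin 4.0 x [-15.3  15. ]
-6 296 zmax 6.4 zmin 4.2 x [-14.9  15. ]
-2 274 zmax 6.7 zmin 4.2 x [-14.7  15. ]
2 307 zmax 6.6 zmin 4.4 x [-14.8  14.8]
6 283 zmax 6.6 zmin 4.3 x [-15.   14.8]
10 290 zmax 6.7 zmin 4.0 x [-14.8  15. ]
14 281 zmax 6.4 zmin 4.2 x [-14.6  15.2]
18 422 zmax 6.5 zmin -14.3 x [-14.   14.4]
22 352 zmax 6.4 zmin -15.0 x [-9.6 14.5]
26 690 zmax 6.0 zmin -59.2 x [-9.5 14.2]
30 494 zmax 6.6 zmin -58.0 x [-13.9  14.1]
34 335 zmax 10.6 zmin -58.5 x [-12.9  14.4]
38 314 zmax 11.1 zmin -58.9 x [-10.5  10.1]
42 25 zmax -44.4 zmin -59.8 x [6.9 8. ]
(254, 252) [ 11.9 -31.5 -38.9] [83 89 92]
(262, 255) [ 10.7 -27.4 -39.6] [24 27 25]
(248, 260) [ 11.4 -33.1 -46.1] [82 87 90]
(380, 254) [ 11.1  30.1 -39.4] [25 28 30]
(250, 285) [ 12.2 -27.7 -67.6] [17 19 22]
(279, 248) [  1.  -22.6 -14. ] [140  79  40]
(362, 248) [  1.3  24.9 -14.7] [209 115  54]
(279, 225) [  9.1 -23.9   0.3] [105  61  30]
(362, 225) [ 6.9 27.   5.1] [87 77 77]
```

```bash
python3 - <<'E'
from h import *
im,d=arm.capture("wrist"); c=arm.calibration("wrist"); P=wcloud(d,c)*1000
for sg in (-1,1):
  for a,b in ((26,28),(28,30),(30,32),(32,36),(36,42)):
    y=P[...,1]*sg; s=(d>0)&(y>a)&(y<b)&(abs(P[...,0])<16)&(P[...,2]<3)
    print(sg,a,np.histogram(P[s][:,2],bins=np.arange(-70,5,5))[0], "row min",np.where(s)[0].min() if s.any() else None)
print("bins",np.arange(-70,5,5))
E
```

```text
-1 26 [152 117 108  98  86  83  74  38   0   0   0   3   3   0] row min 230
-1 28 [125  33  27  24  24  21  16   0   0   0   0   0   0   0] row min 250
-1 30 [59 27 29 21 26 23 12  0  0  0  0  0  0  0] row min 250
-1 32 [36 30 27 24 23 23 16  0  0  0  0  0  0  0] row min 250
-1 36 [ 0 61 68 59 54 50  8  0  0  0  0  0  0  0] row min 259
1 26 [ 0  0  0  0  0  0  0  0  0  0  0 12  2  3] row min 227
1 28 [189 123 118 104 108  91  78  39   0   0   0   0   0   0] row min 250
1 30 [94 31 31 24 23 23 15  0  0  0  0  0  0  0] row min 250
1 32 [84 47 54 34 40 34 22  0  0  0  0  0  0  0] row min 250
1 36 [ 0 54 55 56 53 48  9  0  0  0  0  0  0  0] row min 259
bins [-70 -65 -60 -55 -50 -45 -40 -35 -30 -25 -20 -15 -10  -5   0]
```

The finger tips seem to sit about 34 mm behind the TCP, which doesn't match the stated geometry. I'll check with the side camera before going on.

```bash
python3 - <<'E'
from h import *
R,t=toolR()
im,d=arm.capture("side"); c=arm.calibration("side")
cv2.imwrite("pics/s2.png",cv2.resize(im[0:180,270:450,::-1],None,fx=3.3,fy=3.3))
v,u=np.mgrid[0:180,270:450].reshape(2,-1); w=world("side",np.c_[u,v],d[v,u]); ok=d[v,u]>0
q=((w-t)@R)*1000
# column scan of points near gripper, tool frame
for a in range(-48,48,6):
    s=ok&(q[:,1]>a)&(q[:,1]<a+6)&(abs(q[:,0])<18)&(q[:,2]<30)&(q[:,2]>-80)
    print(a,np.histogram(q[s][:,2],bins=np.arange(-80,31,10))[0])
E
```

```text
-48 [0 1 3 3 0 0 0 0 0 1 3]
-42 [ 5 18 31 24  6  0  0  0 28 65 54]
-36 [ 1  8 14 13 18  0  0  0 40  4  0]
-30 [ 0  0  2  2  0  0 14 33 39  0  0]
-24 [ 0  0  0  0  0  0 14  4 19  0  0]
-18 [ 0  0  0  0  0  0  0  0 13  0  0]
-12 [ 0  0  0  0  0  0  0  0 14  0  0]
-6 [ 0  0  0  0  0  0  0  0 12  0  0]
0 [ 0  0  0  0  0  0  0  0 22  0  0]
6 [ 0  0  0  0  0  0  0  0 28  0  0]
12 [ 0  0  0  0  0  0  0  0 17  0  0]
18 [ 0  0  0  0  0  0  8 17 18  0  0]
24 [ 2 10  7 15 10  0  5  0  8  0  0]
30 [6 4 6 4 5 0 0 0 4 0 0]
36 [1 0 0 1 0 0 0 0 1 0 0]
42 [0 0 0 0 0 0 0 0 0 0 0]
```

View pics/s2.png

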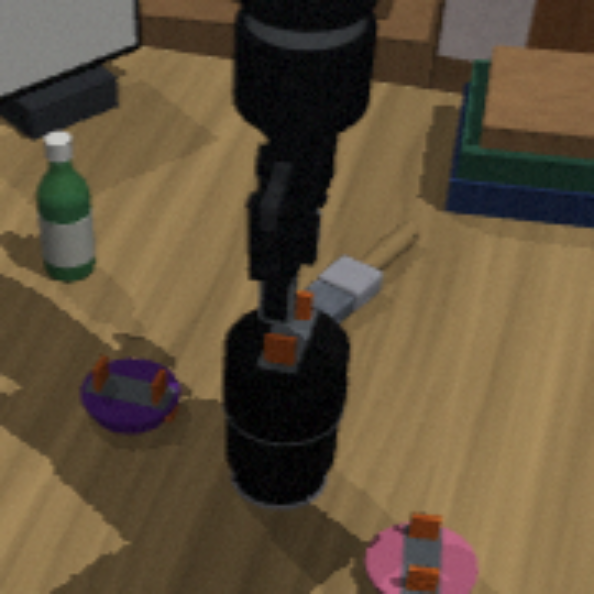

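The side view shows the tips above the tabs, at crop (280,315) against the near tab at (280,348). Both cameras agree the tips are really about 33 mm behind the reported TCP. So I go lower in steps, opened a little wider.

Call:
carry_out(series=[[[-0.7, 0, 0], 0, 80], [[-1.4, 0, 4], 0, 80], [[-1.4, 0, 12], 0, 80], [[-1.4, 0, 19], 0, 80], [[-1.4, 0, 23], 0, 80], [[-1.4, 0, 24], 0, 80], [[-1.4, 0, 24], 0, 72], [[-1.4, 0, 24], 0, 68], [[-1.4, 0, 24], 0, 68]])

```text
time: 3.35
tool_pos: [0.6043, -0.2315, 0.1044]
ee_rot: [0.0, 1.0, 0.013, 0.0]
wrist_force: [0.6, -0.7, 0.2]
finger_gap: 0.681
finger_force: 0.0
```

```bash
cat > m.py <<'E'
from h import *
R,t=toolR(); im,d=arm.capture("wrist"); c=arm.calibration("wrist"); P=wcloud(d,c)*1000
hsv=cv2.cvtColor(im,cv2.COLOR_RGB2HSV); o=cv2.inRange(hsv,(3,130,90),(18,255,255))>0
for sg in (-1,1):
    y=P[...,1]*sg; n=(d>0)&(y>15)&(y<45)&(abs(P[...,0])<16)&~o
    for a in range(18,46,2):
        s=n&(y>a)&(y<a+2); z=P[s][:,2]; print(sg,a,np.histogram(z,bins=np.arange(-50,45,5))[0])
    q=P[o&(d>0)&(y>10)&(y<40)&(P[...,2]>-60)]
    if len(q): print("tab",sg,len(q),"y",np.percentile(q[:,1],[5,50,95]).round(1),"z",np.percentile(q[:,2],[5,95]).round(1),"x",np.percentile(q[:,0],[3,97]).round(1))
n=(d>0)&(abs(P[...,0])<12)&(abs(P[...,1])<15)&(P[...,2]<60)&(P[...,2]>-30); print("flange z",np.median(P[n][:,2]))
s=arm.read_state(); print(s["finger_gap"],s["wrist_force"].round(2),t.round(4),s["time"])
E
python3 m.py
```

```text
-1 18 [  0   0   0   0   0  15 165   0   0   0   0   0   0   0   0   0   0   0]
-1 20 [ 0  0  4  3  2 29 83  0  0  0  0  0  0  0  0  0  0  0]
-1 22 [ 0  0  0  0  0  6 27  0  0  0  0  0  0  0  0  0  0  0]
-1 24 [ 0  0  9  0  1  8 32  0  0  0  0  0  0  0  0  0  0  0]
-1 26 [ 3  2  4  4  0  5 60  0  0  0  0  0  0  0  0  0  0  0]
-1 28 [100  93  83  33   0  16  97   0   0   0   0   0   0   0   0   0   0   0]
-1 30 [ 28  18  17   0   0  11 122   0   0   0   0   0   0   0   0   0   0   0]
-1 32 [26 19 12  0  0  1 69  0  0  0  0  0  0  0  0  0  0  0]
-1 34 [ 9 10  7  0  0  1 67  5  0  0  0  0  0  0  0  0  0  0]
-1 36 [13 12  5  0  0  0 27 34  0  0  0  0  0  0  0  0  0  0]
-1 38 [25 19  4  0  0  0 20 42  0  0  0  0  0  0  0  0  0  0]
-1 40 [19 11  2  0  0  0  0  4  0  0  0  0  0  0  0  0  0  0]
-1 42 [1 0 0 0 0 0 0 0 0 0 0 0 0 0 0 0 0 0]
-1 44 [0 0 0 0 0 0 0 0 0 0 0 0 0 0 0 0 0 0]
tab -1 577 y [-24.9 -22.2 -20.3] z [-39.5 -23.1] x [-7.7 11.1]
1 18 [  0   0   0   0   0  20 156   0   0   0   0   0   0   0   0   0   0   0]
1 20 [  0   0   0   6   5  48 132   0   0   0   0   0   0   0   0   0   
[... 197 characters left out ...]
2 78 71 29  0 13 63  0  0  0  0  0  0  0  0  0  0  0]
1 30 [ 32  34  26   6   0  32 129   0   0   0   0   0   0   0   0   0   0   0]
1 32 [22 22 13  0  0  5 85  0  0  0  0  0  0  0  0  0  0  0]
1 34 [22 23 14  0  0  1 77  4  0  0  0  0  0  0  0  0  0  0]
1 36 [ 5  4  0  0  0  0 57 18  0  0  0  0  0  0  0  0  0  0]
1 38 [17 18  3  0  0  0 19 36  0  0  0  0  0  0  0  0  0  0]
1 40 [24 17  6  0  0  0  4 24  0  0  0  0  0  0  0  0  0  0]
1 42 [17  8  0  0  0  0  0  0  0  0  0  0  0  0  0  0  0  0]
1 44 [0 0 0 0 0 0 0 0 0 0 0 0 0 0 0 0 0 0]
tab 1 702 y [21.5 23.9 38.1] z [-39.5  69.9] x [ -7.7 151.2]
flange z -19.425679408180297
0.6805471939503486 [ 0.54  0.37 -0.75] [ 0.6043 -0.2315  0.1044] 3.4
```

Tip-to-flange clearance is 13 mm and the fingers are centred on the tabs to about 0.5 mm. I go down 8 more and squeeze.

Call:
carry_out(series=[[[1, 0, 4], 0, 68], [[1, 0, 8], 0, 68], [[1, 0, 8], 0, 62], [[1, 0, 8], 0, 58], [[1, 0, 8], 0, 52], [[1, 0, 8], 0, 40], [[1, 0, 8], 0, 40], [[1, 0, 8], 0, 40], [[1, 0, 8], 0, 40]], newtons=21)

```text
time: 4.15
tool_pos: [0.6058, -0.2316, 0.0971]
ee_rot: [0.0, 1.0, 0.013, 0.001]
wrist_force: [-1.5, 1.2, 4.6]
finger_gap: 0.455
finger_force: 22.8
```

```bash
python3 m.py
```

```text
-1 18 [62 22 20 10 41  0  0  0  0  0  0  0  0  0  0  0  0  0]
-1 20 [19 26 20  9 46  1  0  0  0  0  0  0  0  0  0  0  0  0]
-1 22 [21 19 20  9 49  1  0  0  0  0  0  0  0  0  0  0  0  0]
-1 24 [17 10 14  3 47  0  0  0  0  0  0  0  0  0  0  0  0  0]
-1 26 [16 11 14  0 62  0  0  0  0  0  0  0  0  0  0  0  0  0]
-1 28 [27 19 19  0 80  1  0  0  0  0  0  0  0  0  0  0  0  0]
-1 30 [27 21 12  0 81  0  0  0  0  0  0  0  0  0  0  0  0  0]
-1 32 [ 3  2  0  0 82  0  0  0  0  0  0  0  0  0  0  0  0  0]
-1 34 [ 0  0  0  0 71 21  0  0  0  0  0  0  0  0  0  0  0  0]
-1 36 [ 0  0  0  0  5 63  0  0  0  0  1  0  0  0  0  0  0  0]
-1 38 [ 0  0  0  0  0 92  0  0  0  0  0  1  0  0  0  0  0  0]
-1 40 [ 0  0  0  0  0 17  0  0  0  0  0  0  0  0  0  0  0  0]
-1 42 [0 0 0 0 0 0 0 0 0 0 0 0 0 0 0 0 0 0]
-1 44 [0 0 0 0 0 0 0 0 0 0 0 0 0 0 0 0 0 0]
tab -1 551 y [-18.4 -16.  -14.1] z [-46.9 -31.2] x [-7.5 10.9]
1 18 [ 8  0  0  0 40  0  0  0  0  0  0  0  0  0  0  0  0  0]
1 20 [46 24 24 12 49  0  0  0  0  0  0  0  0  0  0  0  0  0]
1 22 [23 24 21  8 50  0  0  0  0  0  0  0  0  0  0  0  0  0]
1 24 [19 21 22  8 48  0  0  0  0  0  0  0  0  0  0  0  0  0]
1 26 [ 7  7  8  2 47  0  0  0  0  0  0  0  0  0  0  0  0  0]
1 28 [26 22 17  2 70  0  0  0  0  0  0  0  0  0  0  0  0  0]
1 30 [30 20 18  0 79  0  0  0  0  0  0  0  0  0  0  0  0  0]
1 32 [19 22  4  0 82  0  0  0  0  0  0  0  0  0  0  0  0  0]
1 34 [ 0  0  0  0 77  4  0  0  0  0  0  0  0  0  0  0  0  0]
1 36 [ 0  0  0  0 56 30  0  0  0  0  0  0  0  0  0  0  0  0]
1 38 [ 0  0  0  0  3 71  0  0  0  0  1  1  0  0  0  0  0  0]
1 40 [ 0  0  0  0  0 49  1  0  0  0  0  2  0  0  0  0  0  0]
1 42 [0 0 0 0 0 0 0 0 0 0 0 0 0 0 0 0 0 0]
1 44 [0 0 0 0 0 0 0 0 0 0 0 0 0 0 0 0 0 0]
tab 1 673 y [15.7 18.3 37.9] z [-47.   62.9] x [ -7.9 149.6]
flange z -26.73636569443549
0.45329730821181224 [0.58 0.19 7.03] [ 0.6058 -0.2316  0.0971] 4.2
```

Both tabs are at their stops (opening 39 mm). Now I lift slowly.

Call:
carry_out(series=[[[0, 0, -1], 0, 40], [[0, 0, -3], 0, 40], [[0, 0, -6], 0, 40], [[0, 0, -10], 0, 40], [[0, 0, -15], 0, 40], [[0, 0, -21], 0, 40], [[0, 0, -28], 0, 40], [[0, 0, -36], 0, 40], [[0, 0, -42], 0, 40], [[0, 0, -45], 0, 40]])

```text
time: 5.03
tool_pos: [0.6059, -0.2318, 0.1431]
ee_rot: [0.001, 1.0, 0.013, 0.001]
wrist_force: [1.7, 0.1, -1.2]
finger_gap: 0.455
finger_force: 21.4
```

```bash
python3 - <<'E'
from h import *
im,d=arm.capture("side"); cv2.imwrite("pics/s3.png",cv2.resize(im[0:280,220:500,::-1],None,fx=2.1,fy=2.1))
s=arm.read_state(); print(s["finger_gap"],s["wrist_force"].round(2)); goto([.4803,.0042,.16],12.5)
E
```

```text
0.4557403177266837 [-0.1  -0.41 -0.65]
shift [-119.4 -239.3  -17.5] twist -10.987232053292587 tool x yaw 1.51 tcp [ 0.6061 -0.2319  0.1433] tilt 0.18
```

View pics/s3.png

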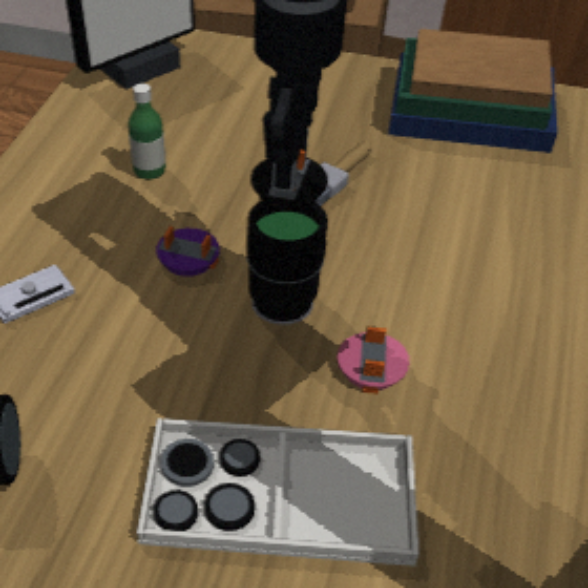

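The cap is held clear and the zoom lens still stands, its green glass showing at crop (288,225). I carry the cap to the dish.

Call:
carry_out(series=[[[-6, -12, -6], -1, 40], [[-18, -36, -16], -4, 40], [[-34, -68, -17], -8, 40], [[-50, -100, -17], -11, 40], [[-66, -133, -17], -11, 40], [[-82, -165, -17], -11, 40], [[-97, -195, -17], -11, 40], [[-110, -220, -17], -11, 40], [[-117, -235, -17], -11, 40], [[-119.4, -239.3, -17], -11, 40]])

```text
time: 5.92
tool_pos: [0.4776, 0.0071, 0.1579]
ee_rot: [-0.001, 0.994, 0.11, -0.0]
wrist_force: [0.2, 0.1, -0.5]
finger_gap: 0.454
finger_force: 21.4
```

Call:
carry_out(series=[[[0, 0, 10], 0, 40], [[0, 0, 30], 0, 40], [[0, 0, 55], 0, 40], [[0, 0, 80], 0, 40], [[0, 0, 100], 0, 40], [[0, 0, 115], 0, 40], [[0, 0, 120], 0, 40], [[0, 0, 120], 0, 40]])

```text
time: 6.58
tool_pos: [0.4782, 0.0039, 0.036]
ee_rot: [-0.0, 0.994, 0.108, -0.002]
wrist_force: [-0.7, -0.3, -0.7]
finger_gap: 0.454
finger_force: 21.4
```

```bash
python3 - <<'E'
from h import *
goto([.4803,.0042,-.0047],12.5); R,t=toolR(); s=arm.read_state(); print(s["finger_gap"],s["wrist_force"])
im,d=arm.capture("wrist"); cv2.imwrite("pics/w4.png",im[:,:,::-1])
c=arm.calibration("wrist"); P=wcloud(d,c)
n=(d>0)&(abs(P[...,0])<.012)&(abs(P[...,1])<.012)&(P[...,2]<.02); print("flange z tool",np.median(P[n][:,2]))
W=P@R.T+t; hsv=cv2.cvtColor(im,cv2.COLOR_RGB2HSV)
w=W[(d>0)&(abs(W[...,2]-.022)<.004)&(hsv[...,1]<50)&(hsv[...,2]>90)&(np.hypot(W[...,0]-.54,W[...,1]-.017)<.15)]
print("rim rect",len(w),cv2.minAreaRect((w[:,:2]*1000).astype(np.float32)))
E
```

```text
shift [ 2.3  0.2 40.7] twist -0.06832863550755519 tool x yaw 12.43 tcp [0.4782 0.0039 0.036 ] tilt 0.23
0.45412343596497884 [-0.73562944 -0.27507473 -0.65955051]
flange z tool -0.10507425944897733
rim rect 6855 ((523.9168701171875, 14.269256591796875), (203.9055633544922, 130.86627197265625), 12.635787963867188)
```

View pics/w4.png

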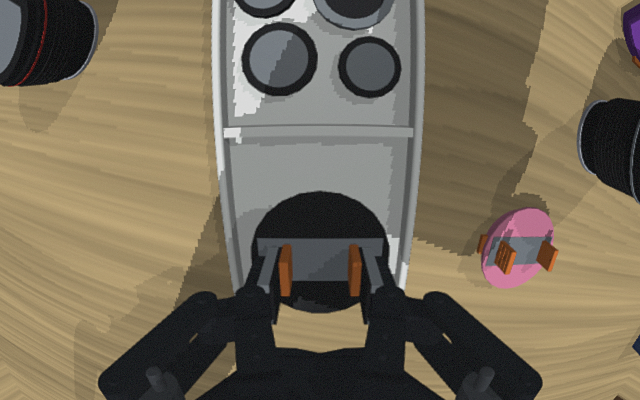

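The cap hangs level and centred over the empty half, flange centre near (320,250), with the dish cross wall at row 130. Lower gently.

Call:
carry_out(series=[[[1, 0, 8], 0, 40], [[2, 0, 18], 0, 40], [[2, 0, 26], 0, 40], [[2, 0, 32], 0, 40], [[2, 0, 35], 0, 40], [[2, 0, 36.5], 0, 40], [[2, 0, 37.5], 0, 40], [[2, 0, 38], 0, 40], [[2, 0, 38], 0, 40]])

```text
time: 7.38
tool_pos: [0.4816, 0.0052, 0.0003]
ee_rot: [0.0, 0.994, 0.109, 0.0]
wrist_force: [0.2, 0.2, -0.5]
finger_gap: 0.456
finger_force: 21.4
```

Call:
carry_out(series=[[[0, 0, 0.5], 0, 40], [[0, 0, 1], 0, 40], [[0, 0, 1.3], 0, 40], [[0, 0, 1.6], 0, 40], [[0, 0, 1.6], 0, 40]])

```text
time: 7.8
tool_pos: [0.4813, 0.0052, -0.0015]
ee_rot: [0.0, 0.994, 0.109, 0.0]
wrist_force: [-0.3, 0.2, -1.4]
finger_gap: 0.454
finger_force: 21.4
```

Call:
carry_out(series=[[[0, 0, 0.5], 0, 40], [[0, 0, 1], 0, 40], [[0, 0, 1.5], 0, 40], [[0, 0, 1.5], 0, 40]])

```text
time: 8.13
tool_pos: [0.4812, 0.0052, -0.0032]
ee_rot: [-0.0, 0.994, 0.109, -0.0]
wrist_force: [-0.3, -0.4, -1.0]
finger_gap: 0.454
finger_force: 21.4
```

Call:
carry_out(series=[[[0, 0, 0.4], 0, 40], [[0, 0, 0.8], 0, 40], [[0, 0, 0.8], 0, 40]])

```text
time: 8.38
tool_pos: [0.4812, 0.0052, -0.0039]
ee_rot: [-0.0, 0.994, 0.109, -0.0]
wrist_force: [-0.1, 0.4, -0.4]
finger_gap: 0.453
finger_force: 21.4
```

Call:
carry_out(series=[[[0, 0, 0.4], 0, 40], [[0, 0, 0.8], 0, 40], [[0, 0, 0.8], 0, 40]])

```text
time: 8.63
tool_pos: [0.4812, 0.0052, -0.0047]
ee_rot: [-0.0, 0.994, 0.109, -0.0]
wrist_force: [0.3, -0.1, -0.8]
finger_gap: 0.455
finger_force: 21.4
```

Call:
carry_out(series=[[[0, 0, 0.4], 0, 40], [[0, 0, 0.8], 0, 40], [[0, 0, 0.8], 0, 40]])

```text
time: 8.88
tool_pos: [0.4814, 0.0052, -0.0049]
ee_rot: [0.0, 0.994, 0.109, -0.0]
wrist_force: [-1.6, 1.5, 4.4]
finger_gap: 0.454
finger_force: 22.7
```

Call:
carry_out(series=[[[0, 0, 0.3], 0, 40], [[0, 0, 0.6], 0, 40], [[0, 0, 0.6], 0, 40]])

```text
time: 9.13
tool_pos: [0.4814, 0.0052, -0.005]
ee_rot: [0.0, 0.994, 0.109, -0.0]
wrist_force: [-3.6, 0.1, 9.7]
finger_gap: 0.45
finger_force: 24.1
```

It touched down at -4.9 mm, as predicted. I release and retreat straight up.

Call:
carry_out(series=[[[0, 0, -0.6], 0, 48], [[0, 0, -0.6], 0, 54], [[0, 0, -0.6], 0, 60], [[0, 0, -0.6], 0, 66], [[0, 0, -0.6], 0, 70], [[0, 0, -0.6], 0, 70], [[0, 0, -0.6], 0, 70]])

```text
time: 9.72
tool_pos: [0.4814, 0.0052, -0.0055]
ee_rot: [0.0, 0.994, 0.109, -0.0]
wrist_force: [-0.6, 0.1, 0.7]
finger_gap: 0.696
finger_force: 0.0
```

Call:
carry_out(series=[[[0, 0, -4], 0, 70], [[0, 0, -12], 0, 70], [[0, 0, -25], 0, 70], [[0, 0, -45], 0, 70], [[0, 0, -75], 0, 70], [[0, 0, -105], 0, 70], [[0, 0, -135], 0, 70], [[0, 0, -155], 0, 70], [[0, 0, -160], 0, 70], [[0, 0, -160], 0, 70]])

```text
time: 10.55
tool_pos: [0.4831, 0.0049, 0.1572]
ee_rot: [0.001, 0.994, 0.109, 0.003]
wrist_force: [-0.0, 0.6, 0.4]
finger_gap: 0.698
finger_force: 0.0
```

```bash
python3 - <<'E'
from h import *
im,d=arm.capture("side"); cv2.imwrite("pics/s5.png",im[:,:,::-1])
s=arm.read_state(); print(s["finger_gap"],s["wrist_force"].round(2),s["tool_pos"],s["time"])
E
```

```text
0.7006361399044312 [ 0.38 -0.1  -0.18] [0.48160508 0.0051289  0.15518044] 10.6
```

View pics/s5.png

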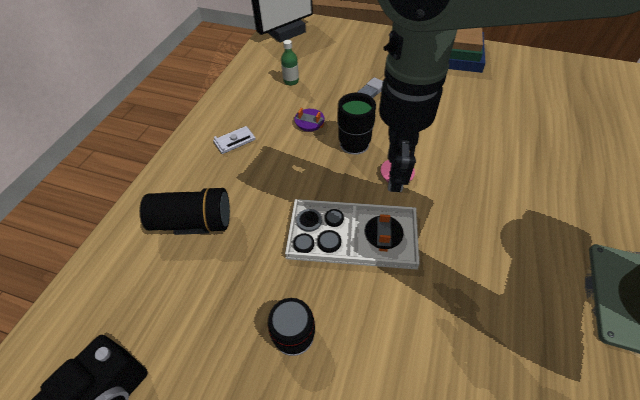

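The side view shows the cap flat, tabs up, in the empty half at (384,232). The zoom lens still stands at (356,122), the prime lens is untouched at (292,325), and the gripper is clear.

```bash
python3 -c "
from bench import arm
print(arm.job_done())"
```

```text
the job is handed in; nothing more can be done
None
```

The front cap is off the zoom lens and lies flat, tabs up, in the empty half of the dish; in the last picture the zoom lens was still standing and the short lens untouched, and I handed the job in at about 10.6 s (no verdict was returned).

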